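# Roll a canister onto the staging stripe

### The arm

A 6-joint arm with a two-finger parallel gripper is mounted at the origin on the work surface. World frame = base frame: x ahead of the robot, y to its left, z up, the work surface at z = 0. Lengths are in mm, angles in degrees, forces in N, time in s.
With the tool pointing down it reaches from about 300 to 850 mm from the base axis. Payload 4.2 kg.
Tool frame: the origin (TCP) lies at the centre of the arm's flange, where the gripper is bolted on; the fingertips stand 191 mm ahead of it and the grasp point (between the pads) lies 172 mm ahead of it; z points along the fingers, y is the direction in which the jaws open and shut (so a half turn about z gives the same grasp; the last joint's range is limited). The gripper opens to 91 mm and grips with 3 to 60 N. Pads are 32 mm wide; open, the fingers measure 118 mm over their backs; the gripper's body (76 mm by 178 mm) begins 60 mm behind the grasp point.
Start: joints at [75.459, 18.312, 89.639, -0, 72.044, -1.146], TCP at [133.21, 559.355, 404.776] pointing down, gripper open.
Joint ranges: [-177.97, 177.97], [-48.28, 115.42], [12.27, 149.76], [-77.06, 257.06], [2.81, 150.46], [-146.56, 146.56]. Speed limits (degrees/s): [147.25, 147.25, 180, 180, 180, 180].

### API

Orientations are given as [roll, pitch, yaw] about the fixed x, y, z axes, in that order (R = Rz(yaw) Ry(pitch) Rx(roll)).
In Python, from workcell import status, vision, ticket gives the robot as it stands.
- The arm moves only by the shell command python3 -m jog 'ROWS' [FORCE]. ROWS is JSON, a list of rows, each a list of 7 numbers: the finger opening in m, from 0 to 0.0912, then the shift along the tool's x, y, z in m, then the turn, a rotation vector about the tool's x, y, z in rad. A call has 1 to 12 rows; each row shifts and turns the commanded pose from where the row before left it, along the tool's axes as they then stand; what a row does not reach is not made up. A row lasts 1/8 s, in which the tool goes at most 62.5 mm and 10.7 degrees, less where a joint would pass 70% of its speed; a pose out of reach is approached as far as the arm can. A call with a gripper value outside its range is refused whole. The fingers move at their own pace and stop on an object; FORCE is the grip in N (left out, the last holds). Time passes only in rows, so rows that do not move let the fingers close. It gives the time, the measured TCP pose, the force and the opening at its end, in the units of the state.
- status.state(): the state, without advancing time (a new reading comes with each control period).
- vision.grab_frame(name): name is "side" or "top"; returns a dict with "color" (420x560x3 uint8, blue, green, red), "depth" (420x560 float32, mm along the optical axis (not along the pixel's ray), 0 where there is no reading), "fov_y" (degrees; the focal length in pixels is half the picture's height over the tangent of half this angle, whatever the lens; pixels are square), "cx", "cy" (the principal point, pixels), "pose" (4x4, takes a point from camera to world coordinates). Camera axes: x right, y down, z forward; pixel columns grow to the right and rows downward; lengths in mm; the calibration is good to about 2 mm. A picture is of the moment at which its call begins.
- ticket.job_done(): hands the job in, once; it reports no verdict.
Trained networks look in the newest picture that a camera, given by its name, has taken for a name from the list of things; names that differ only in an ending like _2 or _b are one class to them, and where a whole thing is asked for, a point or a joint stands for the part that bears it (a point fixed in the world has none). Each returns a list of dicts, best first, with "p" (0 to 1); they miss things now and then, are a little off and sometimes report something else, mostly with a low value. They report only what shows in the picture. A call takes as long as a camera call.
- vision.find_in(camera, label): "location" ([x, y, z] in mm, in world coordinates, good to about 4 mm: the middle of the surface that is visible of it).
- vision.silhouettes(camera, label): "pixels" (420x560 bool, what is visible of it).
The state is a dict: "time_s": time; "qpos": joint angles; "qvel": joint speeds; "effort": joint torques, N m; "ee_pos": TCP position; "ee_rot": TCP orientation; "force": force on the tool from outside, world axes, zero at the start; "torque": the same for the moment, N m; "gripper_width": finger opening in mm.
Only numpy, scipy, OpenCV 4.12 (cv2) and the standard library are available. Lean on these libraries where they do the work, as an engineer would, in place of code of your own. Each camera call takes 0.05 s, during which the arm holds its last target.

### The job

A black canister is lying on its side on the grey packing mat. Roll it along the mat, working only with fingertips on its top (do not push it low from behind, pinch it or lift it), until it comes to rest centred over the yellow stripe and still roughly parallel to it, both its ends on the mat. Leave the upright can, the carton and the tape roll where they are, and finish clear of everything.

Things in the scene. Friction and masses are not known exactly. Their poses are not given: they have to be found in the camera images.
- canister: rigid black cylinder, 68 mm diameter, 110 mm long, 0.22 to 0.45 kg, grey lid band, pale label. Origin at its centre, 34 mm above the mat's top. Own x along its axis; y and z turn as it rolls. Starts on the +y or -y side of the stripe, 110 to 170 mm off, its axis within about 5 degrees of the stripe's. Small rolling resistance: let go, it coasts a few mm to cm and stops by itself
- mat: grey packing mat, fixed to the bench, 200 mm (its x) by 500 mm (its y), 3 mm thick, thin white lines along its long edges. Origin on the bench at its centre; z up. The canister is to travel along the mat's y axis
- stripe (a point): centre of the yellow stripe, on the mat's top surface (3 mm above the bench). The stripe is 30 mm wide along the mat's y and crosses the mat along the mat's x; axes as the mat's
- upright_can: bystander: smaller black can standing upright on the mat on the other side of the stripe from the canister, 60 mm in diameter, 85 mm tall; origin at the centre of its underside. Leave it
- carton: bystander: small cardboard carton on the bench beyond the mat, 60 x 90 x 50 mm (its x, y, z); origin at the centre of its underside. Leave it
- tape_roll: bystander: roll of tan packing tape lying flat on the bench between the mat and the robot, 64 mm in diameter, 25 mm high; origin at the centre of its underside. Leave it

How it is judged (in metres and radians):
On the way:
1. the canister has really rolled: it has turned by more than about a third of a turn (angle between canister's own z axis and vertical above 2 rad).
At the end, for the whole second after the job is handed in: The canister rests on its side with its axis within 15 mm of the yellow stripe's centre line, within 15 degrees of parallel to it, both ends on the mat (centre within 45 mm of the stripe's centre along it); the bystanders are within 15 mm of where they were (y of canister in the frame of stripe between -0.015 and 0.015 m and x of canister in the frame of stripe between -0.045 and 0.045 m and angle between the x axis of canister and the x axis of stripe, either way round below 0.26 rad and z of canister in the frame of stripe below 0.038 m and linear speed of canister below 0.01 m/s and distance of each of upright_can, carton, tape_roll from where it was at the start of the episode below 0.015 m and angle between upright_can's own z axis and vertical below 0.1 rad); the robot touches nothing.
It fails at once if the canister is lifted or tipped: its centre more than 12 mm above its rolling height (height (world z) of canister above 0.049 m).
It fails at once if the canister is pushed or pinched low: the fingers touch it while the grasp point is about level with its top or lower (fingertips some 15 mm or more below the top) (contact force between the fingers and canister above 0.3 N and height (world z) of the grasp point below 0.074 m).
It fails at once if a bystander is moved by more than 15 mm (distance of any of upright_can, carton, tape_roll from where it was at the start of the episode above 0.015 m).
It also fails if it takes over 48 s, if anything falls off the work surface, if the arm or the gripper's body presses on something with over 40 N, if the wrist force passes 120 N, or if a joint passes its speed limit or range.

## Working session

There is one attempt and no reset: what is moved stays moved. The work goes in short steps, Python scripts to look and compute and a shell command to move; the robot and the scene stay as the last step left them, time stands still between calls to the robot, and variables do not carry over. Pictures are saved under pics/ and viewed, and the job is handed in when it is done.

```bash
mkdir -p pics; ls; python3 - <<'E'
from workcell import status, vision
import cv2, numpy as np
s=status.state(); print({k:np.round(v,2).tolist() for k,v in s.items()})
for c in("top","side"):
    f=vision.grab_frame(c); cv2.imwrite(f"pics/{c}0.png",f["color"]); print(c,f["fov_y"],f["cx"],f["cy"],np.round(f["pose"],3).tolist())
    for n in("canister","mat","stripe","upright_can","carton","tape_roll"):
        print(n,[(np.round(d["location"],1).tolist(),round(d["p"],2)) for d in vision.find_in(c,n)][:3])
E
```

```text
pics
{'time_s': 0.0, 'qpos': [75.46, 18.35, 89.71, -0.0, 72.04, -1.15], 'qvel': [0.01, -0.07, 0.01, -0.11, 0.06, 0.03], 'effort': [0.0, -41.25, -23.2, 0.07, 0.05, -0.0], 'ee_pos': [133.17, 559.19, 403.94], 'ee_rot': [-179.9, -0.0, 166.61], 'force': [-0.46, 0.46, 0.23], 'torque': [-0.02, 0.01, 0.03], 'gripper_width': 90.99}
top 57.38690722919302 280.8413116949099 207.7090051485854 [[-0.013, -0.979, 0.206, 437.242], [-1.0, 0.013, -0.004, 17.228], [0.001, -0.206, -0.979, 708.694], [0.0, 0.0, 0.0, 1.0]]
canister [([551.3, 136.9, 70.0], 0.71)]
mat [([563.3, -22.3, 0.6], 0.56)]
stripe [([563.7, -23.6, 1.9], 0.82)]
upright_can [([563.0, -131.6, 91.6], 0.81)]
carton []
tape_roll [([372.2, 30.3, 23.5], 0.57)]
side 55.68021324391089 274.70330733357395 212.06791673276166 [[-0.971, -0.129, 0.199, 456.194], [-0.237, 0.534, -0.812, 574.501], [-0.002, -0.836, -0.549, 450.082], [0.0, 0.0, 0.0, 1.0]]
canister [([554.6, 164.7, 60.4], 0.66), ([564.8, -121.0, 60.9], 0.32)]
mat [([568.9, 75.5, 1.1], 0.85)]
stripe [([567.1, 74.7, 4.6], 0.97)]
upright_can [([565.7, -120.9, 61.8], 0.72)]
carton [([765.1, 19.5, 39.6], 0.89)]
tape_roll [([374.3, 49.6, 27.6], 0.72)]
```

View pics/top0.png

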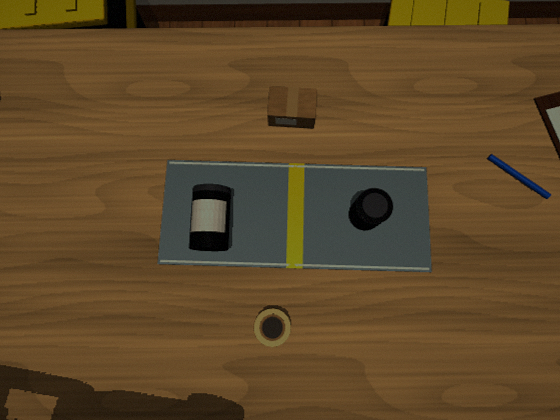

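View pics/side0.png

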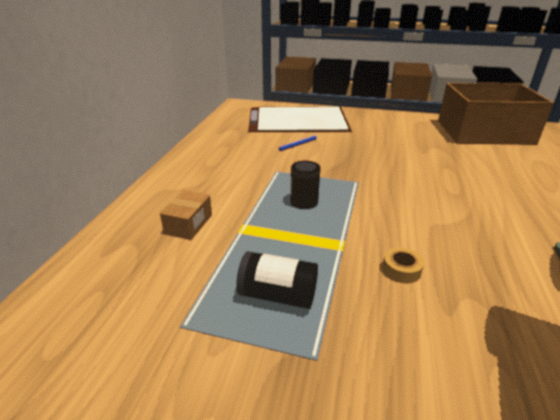

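The top view shows the canister at about (210,217), the stripe at (295,215) and the upright can at (371,208). The tape roll is at (273,326) and the carton at (292,107). The two cameras disagree on the stripe's location, so I'll measure it from pixels.

```bash
cat > h.py <<'E'
from workcell import status, vision
import cv2, numpy as np
def rays(f,uv):
    h=f["color"].shape[0]; fo=h/2/np.tan(np.radians(f["fov_y"]/2)); uv=np.atleast_2d(uv).astype(float)
    d=np.c_[(uv[:,0]-f["cx"])/fo,(uv[:,1]-f["cy"])/fo,np.ones(len(uv))]
    P=np.array(f["pose"]); return d@P[:3,:3].T,P[:3,3]
def plane(f,uv,z):
    d,o=rays(f,uv); return o+d*((z-o[2])/d[:,2])[:,None]
def yellow(f,roi=None):
    hsv=cv2.cvtColor(f["color"],cv2.COLOR_BGR2HSV); m=cv2.inRange(hsv,(24,150,90),(34,255,255))
    n,l,s,c=cv2.connectedComponentsWithStats(m)
    return l,s,c
def cloud(f,m):
    v,u=np.nonzero(m&(f["depth"]>0)); d,o=rays(f,np.c_[u,v]); return o+d*f["depth"][v,u][:,None]
def fitcyl(P,r=34,zc=37,lo=45):
    from scipy.optimize import least_squares
    P=P[P[:,2]>lo]
    c=np.median(P,axis=0)
    def res(p,Q): 
        a=p[1]; n=np.array([-np.sin(a),np.cos(a)])  # normal in plane to axis (axis ~ x)
        d=(Q[:,:2]-c[:2])@n-p[0]
        return np.hypot(d,Q[:,2]-zc-p[2])-r
    s=least_squares(res,[0,0,0],args=(P,),loss="soft_l1",f_scale=2)
    a=s.x[1]; t=(P[:,:2]-c[:2])@[np.cos(a),np.sin(a)]; lo_,hi=np.percentile(t,[1,99])
    m=(lo_+hi)/2
    return c[:2]+m*np.array([np.cos(a),np.sin(a)])+s.x[0]*np.array([-np.sin(a),np.cos(a)]),np.degrees(a),s.x[2],hi-lo_,len(P),np.sqrt(np.mean(s.fun**2))
def canister(cam):
    f=vision.grab_frame(cam); L=vision.silhouettes(cam,"canister")
    for d in L[:2]:
        m=cv2.erode(d["pixels"].astype(np.uint8),np.ones((3,3)))>0
        if m.sum()<100: continue
        print(cam,"p%.2f"%d["p"],int(m.sum()),[np.round(x,2).tolist() for x in fitcyl(cloud(f,m))])
    return f
E
python3 - <<'E'
from h import *
for c in("top","side"):
    f=canister(c)
    l,s,ce=yellow(f)
    for i in range(1,len(s)):
        if s[i,4]>300:
            v,u=np.nonzero(l==i); W=plane(f,np.c_[u,v],3)
            r=cv2.minAreaRect(W[:,:2].astype(np.float32)); print("yellow",s[i].tolist(),r)
            D=cloud(f,l==i); print(D.mean(0) if len(D) else 0)
    for n in("mat","stripe"):
        for d in vision.silhouettes(c,n)[:2]:
            v,u=np.nonzero(d["pixels"]); W=plane(f,np.c_[u,v],3); print(n,d["p"],cv2.minAreaRect(W[:,:2].astype(np.float32)))
    for n in("upright_can","tape_roll","carton"):
        for d in vision.silhouettes(c,n)[:1]:
            P=cloud(f,d["pixels"]); print(n,d["p"],np.percentile(P,[2,50,98],axis=0).round(0).tolist())
E
```

```text
top p0.67 2208 [[558.94, 141.63], -1.97, 0.51, 104.8, 2184, 1.28]
yellow [0, 0, 103, 28, 2232] ((1009.17578125, 494.47930908203125), (219.7442626953125, 64.897216796875), 89.29727172851562)
[1252.96119414  700.89003364 -288.39196693]
yellow [389, 0, 120, 26, 2846] ((1001.2180786132812, -344.625732421875), (255.8435516357422, 60.227230072021484), 89.2972183227539)
[1417.47885631 -609.09440622 -515.94895106]
yellow [286, 167, 18, 102, 1571] ((569.273681640625, -11.588447570800781), (29.49613380432129, 192.03225708007812), 87.58007049560547)
[567.75801621 -11.50135668   3.64873303]
mat 0.68 ((574.1768188476562, -10.75897216796875), (500.6707458496094, 201.2872772216797), 87.48580169677734)
mat 0.41 ((570.3419189453125, 148.51121520996094), (75.01689147949219, 126.98733520507812), 86.99256896972656)
stripe 0.72 ((573.017822265625, -11.5938720703125), (502.030029296875, 201.96279907226562), 87.49090576171875)
upright_can 0.93 [[541.0, -166.0, 11.0], [565.0, -134.0, 88.0], [597.0, -110.0, 91.0]]
tape_roll 0.66 [[344.0, 5.0, 23.0], [373.0, 33.0, 26.0], [401.0, 62.0, 28.0]]
carton 0.92 [[745.0, -50.0, 7.0], [766.0, -8.0, 50.0], [804.0, 35.0, 53.0]]
side p0.69 3332 [[556.83, 140.38], -1.54, -1.52, 106.26, 2443, 1.8]
yellow [242, 225, 98, 25, 914] ((570.9249877929688, -11.818405151367188), (29.26561164855957, 184.8269805908203), 87.70320129394531)
[568.20050621 -13.41498213   1.53720343]
mat 0.87 ((570.2255249023438, -9.083419799804688), (498.9413757324219, 200.5211181640625), 87.69464874267578)
upright_can 0.63 [[540.0, -160.0, 5.0], [565.0, -117.0, 58.0], [594.0, -110.0, 87.0]]
tape_roll 0.72 [[342.0, 5.0, 0.0], [372.0, 46.0, 23.0], [400.0, 64.0, 26.0]]
carton 0.66 [[742.0, -49.0, 1.0], [766.0, 15.0, 41.0], [806.0, 38.0, 49.0]]
```

Stripe centre is about (571, -11.6), with mat x at -2.4°. The canister is at about (558, 141) with its axis at -1.7°, so it is 152 mm to roll in -y. I'll turn the jaws along the axis so the 32 mm pad width lies along the travel, then roll in several strokes.

```bash
python3 -m jog '[[0.05,0,0,0,0,0,0.1724],[0.05,0,0,0,0,0,0.1724],[0.05,0,0,0,0,0,0.1724],[0.05,0,0,0,0,0,0.1724],[0.05,0,0,0,0,0,0.1724],[0.05,0,0,0,0,0,0.1724],[0.05,0,0,0,0,0,0.1724],[0.05,0,0,0,0,0,0.1724]]' 20
python3 -m jog '[[0.05,-0.035,0.04,0,0,0,0],[0.05,-0.035,0.04,0,0,0,0],[0.05,-0.035,0.04,0,0,0,0],[0.05,-0.035,0.04,0,0,0,0],[0.05,-0.035,0.04,0.01,0,0,0],[0.05,-0.035,0.04,0.02,0,0,0],[0.05,-0.035,0.04,0.02,0,0,0],[0.05,-0.035,0.04,0.02,0,0,0],[0.05,-0.035,0.04,0.02,0,0,0],[0.05,-0.035,0.04,0.02,0,0,0],[0.05,-0.035,0.04,0.0,0,0,0],[0.05,0,0,0.0,0,0,0]]'
```

```text
time_s: 2.4
ee_pos: [133.2, 559.4, 404.8]
ee_rot: [180.0, -0.0, 87.3]
force: [-0.9, 0.3, 0.7]
gripper_width: 50.2
time_s: 3.9
ee_pos: [558.9, 153.8, 294.3]
ee_rot: [179.9, 0.0, 87.3]
force: [-0.7, 0.3, -0.0]
gripper_width: 50.3
```

```bash
python3 -m jog '[[0.05,0,0,0.014,0,0,0],[0.05,0,0,0.014,0,0,0],[0.05,0,0,0,0,0,0]]'
python3 -m jog '[[0.05,0,0,0.002,0,0,0],[0.05,0,0,0,0,0,0]]'
python3 -m jog '[[0.05,0,0,0.001,0,0,0],[0.05,0,0,0,0,0,0]]'
python3 -m jog '[[0.05,0,0,0.001,0,0,0],[0.05,0,0,0,0,0,0]]'
```

```text
time_s: 4.28
ee_pos: [555.3, 156.9, 265.1]
ee_rot: [-179.8, 0.1, 87.7]
force: [0.1, -0.3, 0.5]
gripper_width: 50.0
time_s: 4.53
ee_pos: [556.5, 156.5, 265.0]
ee_rot: [180.0, -0.0, 87.6]
force: [1.4, -1.0, -0.2]
gripper_width: 50.2
time_s: 4.78
ee_pos: [556.6, 156.1, 263.9]
ee_rot: [180.0, -0.0, 87.6]
force: [0.1, 0.1, -0.2]
gripper_width: 50.0
time_s: 5.03
ee_pos: [556.5, 156.1, 262.7]
ee_rot: [-180.0, -0.0, 87.6]
force: [-0.6, 0.4, 0.2]
gripper_width: 50.0
```

```bash
python3 -m jog '[[0.05,0,0,0.001,0,0,0],[0.05,0,0,0,0,0,0]]'
python3 -m jog '[[0.05,0,0,0.001,0,0,0],[0.05,0,0,0,0,0,0]]'
```

```text
time_s: 5.28
ee_pos: [556.6, 156.2, 262.0]
ee_rot: [180.0, -0.0, 87.6]
force: [-0.3, -0.5, 1.8]
gripper_width: 50.0
time_s: 5.52
ee_pos: [556.6, 156.2, 261.9]
ee_rot: [180.0, -0.0, 87.6]
force: [-1.9, 0.5, 8.1]
gripper_width: 49.9
```

```bash
python3 -m jog '[[0.05,-0.004,0,0,0,0,0],[0.05,-0.008,0,0,0,0,0],[0.05,-0.01,0,0,0,0,0],[0.05,-0.01,0,0,0,0,0],[0.05,-0.01,0,0,0,0,0],[0.05,-0.006,0,0,0,0,0],[0.05,-0.002,0,0,0,0,0],[0.05,0,0,0,0,0,0]]'
python3 - <<'E'
from h import *
f=canister("side"); cv2.imwrite("pics/side1.png",f["color"])
canister("top"); print(status.state()["ee_pos"],status.state()["force"])
E
```

```text
time_s: 6.52
ee_pos: [554.8, 106.1, 262.0]
ee_rot: [179.9, -0.0, 87.6]
force: [-1.1, 0.4, 7.0]
gripper_width: 49.9
side p0.66 2936 [[556.19, 115.29], -1.61, -1.74, 106.54, 2091, 1.92]
[554.7965175  106.26177205 261.93432437] [-0.60595257 -0.04210425  7.12725558]
```

View pics/side1.png

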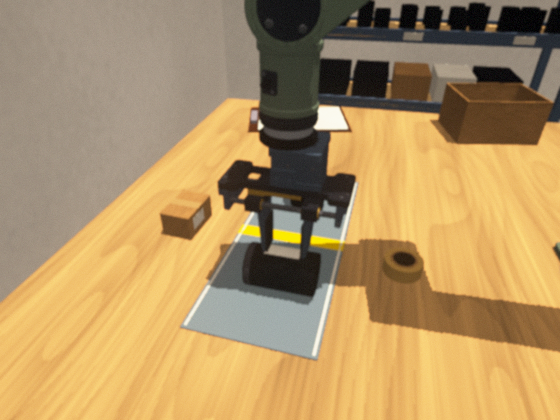

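The side view shows the label turned under the fingers. The canister rolled 25 mm for a 50 mm stroke, so there was no slip, and it stayed parallel. I'll repeat the stroke.

```bash
python3 -m jog '[[0.05,0,0,-0.006,0,0,0],[0.05,0.023,0,0,0,0,0],[0.05,0,0,0.004,0,0,0],[0.05,0,0,0.002,0,0,0],[0.05,0,0,0,0,0,0]]'
python3 -m jog '[[0.05,-0.004,0,0,0,0,0],[0.05,-0.008,0,0,0,0,0],[0.05,-0.01,0,0,0,0,0],[0.05,-0.01,0,0,0,0,0],[0.05,-0.01,0,0,0,0,0],[0.05,-0.006,0,0,0,0,0],[0.05,-0.004,0,0,0,0,0],[0.05,0,0,0,0,0,0]]'
python3 - <<'E'
from h import *
canister("side"); print(status.state()["ee_pos"])
E
```

```text
time_s: 7.35
ee_pos: [555.4, 128.7, 261.9]
ee_rot: [180.0, 0.0, 87.6]
force: [-1.5, -0.1, 8.6]
gripper_width: 49.8
time_s: 8.35
ee_pos: [553.5, 76.3, 261.9]
ee_rot: [179.9, -0.0, 87.5]
force: [-1.7, 0.8, 8.4]
gripper_width: 50.4
side p0.65 2802 [[555.53, 88.79], -1.73, -2.02, 106.81, 1967, 1.9]
[553.5108001   76.50816878 261.94221489]
```

```bash
python3 -m jog '[[0.05,0,0,-0.006,0,0,0],[0.05,0.026,0,0,0,0,0],[0.05,0,0,0.004,0,0,0],[0.05,0,0,0.002,0,0,0],[0.05,0,0,0,0,0,0]]'
python3 -m jog '[[0.05,-0.004,0,0,0,0,0],[0.05,-0.008,0,0,0,0,0],[0.05,-0.01,0,0,0,0,0],[0.05,-0.01,0,0,0,0,0],[0.05,-0.01,0,0,0,0,0],[0.05,-0.006,0,0,0,0,0],[0.05,-0.004,0,0,0,0,0],[0.05,0,0,0,0,0,0]]'
python3 - <<'E'
from h import *
canister("side"); print(status.state()["ee_pos"])
E
```

```text
time_s: 9.07
ee_pos: [554.2, 102.5, 261.9]
ee_rot: [180.0, 0.0, 87.6]
force: [-2.1, -0.0, 10.3]
gripper_width: 50.1
time_s: 10.07
ee_pos: [552.3, 50.1, 261.9]
ee_rot: [179.9, 0.0, 87.6]
force: [-0.9, -0.4, 8.7]
gripper_width: 50.1
side p0.86 2468 [[554.44, 62.22], -1.59, -1.99, 106.19, 1712, 1.84]
[552.31856488  50.29603375 261.90892678]
```

```bash
python3 -m jog '[[0.05,0,0,-0.006,0,0,0],[0.05,0.026,0,0,0,0,0],[0.05,0,0,0.004,0,0,0],[0.05,0,0,0.002,0,0,0],[0.05,0,0,0,0,0,0]]'
python3 -m jog '[[0.05,-0.004,0,0,0,0,0],[0.05,-0.008,0,0,0,0,0],[0.05,-0.01,0,0,0,0,0],[0.05,-0.01,0,0,0,0,0],[0.05,-0.01,0,0,0,0,0],[0.05,-0.006,0,0,0,0,0],[0.05,-0.004,0,0,0,0,0],[0.05,0,0,0,0,0,0]]'
python3 - <<'E'
from h import *
canister("side"); print(status.state()["ee_pos"])
E
```

```text
time_s: 10.8
ee_pos: [553.1, 76.5, 261.9]
ee_rot: [180.0, 0.0, 87.6]
force: [-2.3, -0.2, 10.3]
gripper_width: 50.0
time_s: 11.8
ee_pos: [551.2, 24.1, 261.9]
ee_rot: [179.9, 0.0, 87.6]
force: [-1.1, -0.3, 9.0]
gripper_width: 49.9
side p0.85 2294 [[553.44, 35.65], -1.51, -2.1, 105.75, 1555, 1.82]
[551.18764023  24.2123545  261.89664791]
```

```bash
python3 -m jog '[[0.05,0,0,-0.006,0,0,0],[0.05,0.024,0,0,0,0,0],[0.05,0,0,0.004,0,0,0],[0.05,0,0,0.002,0,0,0],[0.05,0,0,0,0,0,0]]'
python3 -m jog '[[0.05,-0.004,0,0,0,0,0],[0.05,-0.008,0,0,0,0,0],[0.05,-0.01,0,0,0,0,0],[0.05,-0.01,0,0,0,0,0],[0.05,-0.008,0,0,0,0,0],[0.05,-0.005,0,0,0,0,0],[0.05,-0.002,0,0,0,0,0],[0.05,0,0,0,0,0,0]]'
python3 - <<'E'
from h import *
canister("side"); print(status.state()["ee_pos"])
E
```

```text
time_s: 12.52
ee_pos: [551.9, 48.5, 261.9]
ee_rot: [-180.0, 0.0, 87.6]
force: [-2.7, 1.3, 10.4]
gripper_width: 49.7
time_s: 13.52
ee_pos: [550.2, 1.2, 261.9]
ee_rot: [179.9, 0.0, 87.6]
force: [-0.6, 0.4, 8.8]
gripper_width: 49.9
side p0.58 2312 [[552.69, 11.57], -1.59, -2.13, 105.82, 1514, 1.85]
[550.1790711    1.32502947 261.91114199]
```

```bash
python3 -m jog '[[0.05,0,0,-0.006,0,0,0],[0.05,0.022,0,0,0,0,0],[0.05,0,0,0.004,0,0,0],[0.05,0,0,0.002,0,0,0],[0.05,0,0,0,0,0,0]]'
python3 -m jog '[[0.05,-0.004,0,0,0,0,0],[0.05,-0.008,0,0,0,0,0],[0.05,-0.01,0,0,0,0,0],[0.05,-0.009,0,0,0,0,0],[0.05,-0.008,0,0,0,0,0],[0.05,-0.005,0,0,0,0,0],[0.05,-0.002,0,0,0,0,0],[0.05,0,0,0,0,0,0],[0.05,0,0,0,0,0,0]]'
python3 -m jog '[[0.05,0,0,-0.004,0,0,0],[0.05,0,0,-0.02,0,0,0],[0.05,0,0,-0.05,0,0,0],[0.05,0,0,-0.05,0,0,0],[0.05,0.05,0,0,0,0,0],[0.05,0.055,0,0,0,0,0],[0.05,0.055,0,0,0,0,0],[0.05,0.055,0,0,0,0,0],[0.05,0.055,0,0,0,0,0],[0.05,0,0,0,0,0,0],[0.05,0,0,0,0,0,0]]'
python3 - <<'E'
from h import *
f=canister("side");cv2.imwrite("pics/side2.png",f["color"])
f=canister("top");cv2.imwrite("pics/top2.png",f["color"]);
for n in("upright_can","tape_roll","carton"):
        for d in vision.silhouettes("top",n)[:1]:
            P=cloud(f,d["pixels"]); print(n,d["p"],np.percentile(P,[2,50,98],axis=0).round(0).tolist())
print(status.state()["ee_pos"],status.state()["time_s"])
E
```

```text
time_s: 14.25
ee_pos: [550.9, 23.5, 261.9]
ee_rot: [180.0, 0.0, 87.6]
force: [-2.5, -0.2, 10.3]
gripper_width: 50.1
time_s: 15.38
ee_pos: [549.2, -22.6, 261.9]
ee_rot: [179.9, 0.0, 87.6]
force: [-1.2, 0.2, 9.8]
gripper_width: 50.2
time_s: 16.75
ee_pos: [560.4, 247.5, 384.0]
ee_rot: [-179.9, 0.1, 87.6]
force: [0.3, 1.2, -1.0]
gripper_width: 50.2
side p0.83 1493 [[552.29, -11.36], -1.08, -2.2, 106.28, 979, 1.84]
top p0.85 2326 [[555.31, -10.73], -1.78, 0.09, 107.32, 2290, 2.07]
top p0.20 1821 [[775.29, -7.61], 85.44, -17.08, 86.13, 1408, 3.8]
upright_can 0.92 [[541.0, -166.0, 9.0], [565.0, -134.0, 88.0], [597.0, -110.0, 91.0]]
tape_roll 0.77 [[343.0, 5.0, 1.0], [373.0, 32.0, 26.0], [403.0, 60.0, 28.0]]
carton 0.62 [[745.0, -51.0, 1.0], [766.0, -7.0, 50.0], [807.0, 37.0, 53.0]]
[560.57005457 247.16558884 384.94702193] 17.1
```

View pics/side2.png

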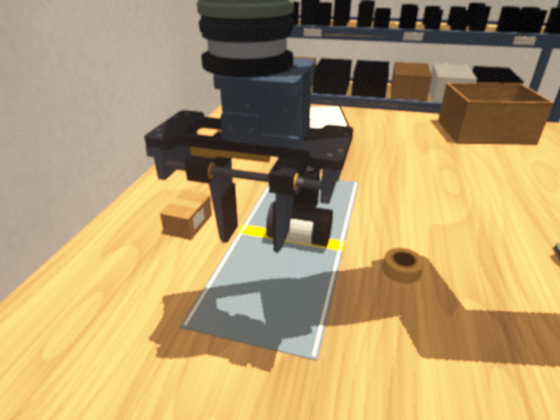

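View pics/top2.png

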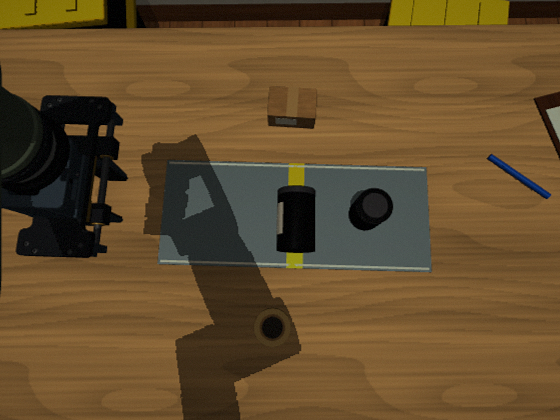

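The top picture shows the canister at (296,219), centred over the stripe at column 295, with both ends on the mat. The bystanders haven't moved. One more check that it is at rest, then I'll hand in.

```bash
python3 - <<'E'
from h import *
from workcell import ticket
canister("top"); print(status.state()["force"]); print(ticket.job_done())
E
```

```text
top p0.80 2275 [[554.74, -10.66], -1.75, 0.12, 106.15, 2257, 1.87]
[-0.09016139 -0.23725109  0.21533579]
the job is handed in; nothing more can be done
None
```

I rolled the canister about 152 mm onto the yellow stripe and handed the job in at about 17 s. It took six strokes with the fingertips pressing on its top at about 7–10 N. It turned about 4.5 rad with no visible slip.

Last checks:
- **Canister position:** the top camera puts its centre at (555, -10.7) mm. The stripe's centre line there is at about y = -11, so it is within about 1 mm across. It is roughly 16–19 mm off the stripe's centre along it (limit 45), with both ends on the mat.
- **Canister angle:** its axis is within about 1° of the stripe's.
- **At rest:** two looks a moment apart agreed to within 0.6 mm.
- **Bystanders:** the upright can, carton and tape roll show no measurable movement (1–3 mm, within measurement noise).
- **Arm:** it is well clear, and the force reading is about zero.

**Disagreements:**
- The two cameras differ by 2–3 mm on the canister.
- The network's direct location for the stripe differed by about 100 mm between cameras, so I measured the stripe from its yellow pixels instead.

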